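Slide a keyed battery module onto its dock and draw it tight with the over-centre latch

TASK

Push the loose battery module along the bench into its dock, turned and lined up so that the dock's key fin goes into the notch in the module's front end, until the module is fully home against the dock. Only then flip the latch's wire loop over so that its cross bar drops behind the hook on top of the module, and press the latch lever all the way down past centre so that it stays shut flat on the dock. Leave the power brick, the multimeter, the spray can and the screwdriver where they are.

Things in the scene. Friction and masses are not known exactly. Their poses are not given: they have to be found in the camera images.
- module: Loose battery module: flat grey block 130 mm long (x), 100 wide (y), 45 high, 0.5 to 0.9 kg, too wide for most grippers; slides flat on the bench under a push of less than 10 N. Origin: centre of its underside, z up, x to its front end, which has the notch and goes into the dock first. The mouth of the notch has 5 mm chamfers.
- notch (a point): Middle of the notch's mouth, bench level, in the module's front face (x = 65, y = +22 mm in the module's frame). The notch is a slot through the full height, 16 mm wide, 58 mm deep, off centre, so the module goes home only this way round.
- keeper (a point): Where the loop's bar sits when hooked: in the crook of the keeper, a 22 mm wide steel hook on the module's top (module frame x = 17.5, y = -14, z = 47.5 mm). The crook opens to the module's rear (-x): upright 2.5 mm ahead of this point, lip above it reaching 3 mm behind it; the hook's top is 55.5 mm above the bench.
- dock: Dock screwed to the bench: grey steel housing 112 mm deep (x = 0 to 112), 124 wide, 50 high, latch on top. Origin: at bench level, middle of its stop face; x is the way the module slides in, z up. Fully home, the module's front face touches the stop face: its origin at x = -65, y = 0 mm here, axes parallel. No floor: the module stays on the bench.
- fin_nose (a point): Foremost point of the key fin at bench level (x = -52, y = +22 mm in the dock's frame): steel, 12 mm wide, 34 high, round nose, running back to the stop face. Beside the lane two cheeks 26 mm high, with splayed ends, stand at y = +-58 mm from the stop face to x = -46 mm, 6 mm clear of the module.
- latch_pivot (a point): Middle of the lever's hinge pin, over the housing (x = 22, y = -14, z = 62 mm in the dock's frame; axes as the dock's). The hinge line is the dock's y.
- lever_end (a point): Rolled end of the latch lever, a steel strip 20 mm wide; this end is 64 mm from the hinge pin. Shut, it lies flat over the housing and points along the dock's +x; raised, it leans over towards the module (-x). Pressing it down takes at most about 5 N here, most at about 0.9 rad; below about 0.25 rad the spring pulls it shut.
- loop_bar (a point): Middle of the cross bar (5 mm round, 35 mm wide along the dock's y) of the latch's U-shaped wire loop, 81 mm from its hinge. That hinge is on the lever, 18 mm from the lever's pin and 0.175 rad below its line; the lever passes between the arms. It starts tipped back over the housing; pushed at the bar past upright it falls by itself onto the module, behind the keeper if that is home.
- latch_lever (a joint): Lever angle: 0 shut flat, 1.57 upright, more as it leans over towards the module, stop at 2.8; a little friction holds it where it is left. Hooked, the loop goes taut at about 1.5 and its spring then stretches by up to 8 mm, 3 N per mm.
- latch_bail (a joint): Angle of the loop relative to the lever, growing as the loop is lifted: 4.71 (its stop) is tipped fully back, about -0.12 hooked with the lever shut. Turns freely.
- adapter: Black power brick, 129 x 52 x 32 mm, lying beside the module's lane, on the robot's side. Bystander. Origin: centre of its underside, x along its length.
- multimeter: Handheld multimeter, 158 x 78 x 44 mm, lying flat, upstream of the module, to the robot's left. Bystander. Origin: centre of its underside, x along its length.
- air_duster: Spray can, 66 mm in diameter, 225 mm high, standing beyond the dock on the side away from the robot. Bystander. Origin: centre of its underside.
- screwdriver: Screwdriver, 204 mm long along its y (handle towards +y), 29 mm thick, lying beyond the module on the side away from the robot. Bystander. Origin: middle of its length, underside.

How it is judged:
By the outcome, as a careful person would: the job done as asked, in the order asked, and still so for the second after the job is handed in, with the robot touching nothing.
It also fails if it takes over 72 s, if anything falls off the work surface, if the arm or the gripper's body presses on something with over 40 N, if the wrist force passes 120 N, or if a joint passes its speed limit or range.

ROBOT

A 7-joint arm with a two-finger parallel gripper is mounted at the origin on a cart in front of the work surface, level with it; the furniture and walls round the work are solid. World frame = base frame: x ahead of the robot, y to its left, z up, the work surface at z = 0. Lengths are in m, angles in rad, forces in N, time in s.
With the tool pointing down it reaches from about 0.4 to 0.85 m from the base axis. Payload 10.4 kg.
Tool frame: the origin (TCP) lies midway between the tips of the shut fingers; the grasp point (between the pads) lies 19 mm behind it; z points along the fingers, y is the line along which they close (so a half turn about z gives the same grasp; the last joint's range is limited). The gripper opens to 85 mm and grips with 20 to 120 N. Pads are 22 mm wide; open, the fingers measure 114 mm over their backs; the gripper's body (76 mm by 85 mm) begins 54 mm behind the grasp point. The pads swing forward as they close: fully open they stand 13 mm farther back than shut.
Start: joints at [1.194, 0.332, -0.065, 1.46, 0.022, 1.35, -0.088], TCP at [0.217, -0.586, 0.231] pointing down, gripper open.
Joint ranges: [-2.6, 2.6], [-0.5, 2.12], [-1.47, 1.34], [0.16, 2.42], [-1.27, 4.41], [0.06, 2.06], [-2.6, 2.6]. Speed limits (rad/s): [2.22, 2.22, 2.79, 2.79, 3.14, 3.14, 3.14].

INTERFACE

Orientations are given as a unit quaternion [x, y, z, w].
In Python, from workcell import get_obs, camera, camera_params, hand_in gives the robot as it stands.
- The arm moves only by the tool carry_out, never from a script. Its argument "commands" is a list that holds one entry, the list of rows, each a list of 6 numbers: the shift along the tool's x, y, z in units of 40 mm (1.0 is 40 mm), then the turn, a rotation vector about the tool's x, y, z in units of 6 degrees (1.0 is 6 degrees). In form: [[[x, y, z, ax, ay, az], ...]]. A call has 1 to 20 rows; each row shifts and turns the commanded pose from where the row before left it, along the tool's axes as they then stand; what a row does not reach is not made up. A row lasts 1/12 s, in which the tool goes at most 41.7 mm and 7.16 degrees, less where a joint would pass 70% of its speed; a pose out of reach is approached as far as the arm can. A call is refused whole if a number of a shift passes 1 or a number of a turn 1, either way. A call with a gripper value outside its range is refused whole. "hand" is the closure, from -1 (fully open) to 1 (shut), set as the call begins (left out, the last holds). The fingers move at their own pace and stop on an object; "force" is the grip in N (left out, the last holds). Time passes only in rows, so rows that do not move let the fingers close. It gives the time, the measured TCP pose, the force, the opening and the grip force at its end, in the units of the state.
- get_obs(): the state, without advancing time (a new reading comes with each control period).
- camera(name): name is "side" or "top" or "wrist"; returns the picture (420x560x3 uint8, red, green, blue); there is no depth.
- camera_params(name): a dict with "mtx" (3x3 intrinsics, pixels), "R" (3x3) and "t" (3): a world point X has camera coordinates R X + t. Camera axes: x right, y down, z forward; pixel columns grow to the right and rows downward; lengths in m; the calibration is good to about 2 mm. A picture is of the moment at which its call begins: read the wrist's pose just before it. camera_params takes no time and is no camera call; for the wrist camera it gives the pose at the moment of the call.
- hand_in(): hands the job in; it is judged then, once.
The state is a dict: "clock": time; "joint_pos": joint angles; "joint_velocities": joint speeds; "tau": joint torques, N m; "position": TCP position; "ee_rot": TCP orientation; "ft_force": force on the tool from outside, world axes, zero at the start; "torque": the same for the moment, N m; "grip_width": opening from 0.0 (shut) to 1.0 (fully open); "grasp_force": force on a finger pad.
Only numpy, scipy, OpenCV 4.12 (cv2) and the standard library are available. Lean on these libraries where they do the work, as an engineer would, in place of code of your own. Each camera call takes 0.05 s, during which the arm holds its last target. There are 200 camera calls.

## Working session

There is one attempt and no reset: what is moved stays moved. The work goes in short steps, Python scripts to look and compute and a tool call to move; the robot and the scene stay as the last step left them, time stands still between calls to the robot, and variables do not carry over. Pictures are saved under pics/ and viewed, at most 10 in all, crops included, and the job is handed in when it is done.

Besides the shell and the picture viewer there is one more tool, called as name([rows], argument=value, ...), one row to a line, values as JSON. carry_out: Moves the arm, as the interface text tells. Its arguments: {"type":"object","properties":{"commands":{"type":"array"},"hand":{"type":"number"},"force":{"type":"number"}},"required":["commands"]}

```bash
mkdir -p pics; ls; python3 - <<'E'
from workcell import *
import cv2,numpy as np
o=get_obs();print({k:np.round(v,3) for k,v in o.items()})
for n in("top","side"):
    p=camera_params(n);print(n,p)
    cv2.imwrite(f"pics/{n}0.png",camera(n)[:,:,::-1])
E
```

```text
pics
{'clock': np.float64(0.0), 'joint_pos': array([ 1.194,  0.333, -0.065,  1.461,  0.022,  1.35 , -0.089]), 'joint_velocities': array([ 0.   , -0.   ,  0.003, -0.001,  0.002,  0.001,  0.001]), 'tau': array([-0.0000e+00, -6.2545e+01,  4.9000e-02, -3.9161e+01,  1.6000e-02,
        1.0000e-02,  0.0000e+00]), 'position': array([ 0.216, -0.586,  0.23 ]), 'ee_rot': array([ 0.984,  0.176, -0.   , -0.001]), 'ft_force': array([-0.616,  0.134, -0.06 ]), 'torque': array([-0.017,  0.019, -0.041]), 'grasp_force': np.float64(0.0), 'grip_width': np.float64(1.001)}
top {'mtx': array([[447.56049459,   0.        , 281.56690642],
       [  0.        , 447.56049459, 207.70838059],
       [  0.        ,   0.        ,   1.        ]]), 'R': array([[ 0.01031803, -0.99993561,  0.00472389],
       [-0.98691371, -0.01094367, -0.16087751],
       [ 0.16091885, -0.00300213, -0.98696308]]), 't': array([0.06135045, 0.55127059, 1.09228766])}
side {'mtx': array([[482.66357293,   0.        , 274.4244754 ],
       [  0.        , 482.66357293, 221.07271696],
       [  0.        ,   0.        ,   1.        ]]), 'R': array([[-0.9987788 ,  0.04791287, -0.01205303],
       [ 0.03288299,  0.46259696, -0.88595867],
       [-0.03687313, -0.88527307, -0.46360755]]), 't': array([0.54778552, 0.01781345, 1.08711527])}
```

View pics/top0.png

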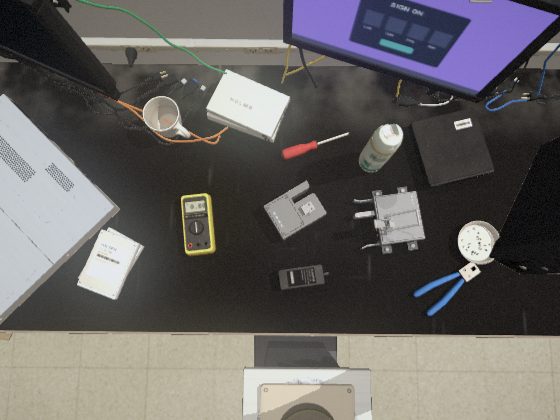

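View pics/side0.png

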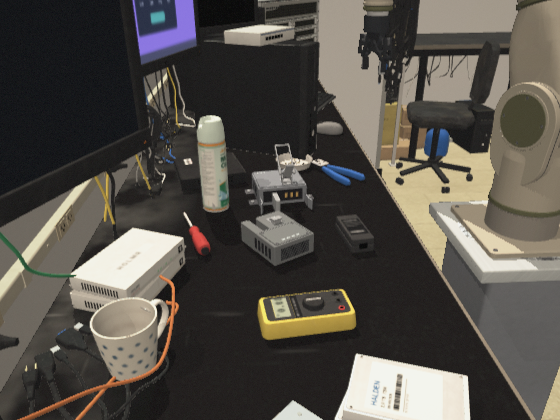

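The top view shows the dock at about (398,217) with its x pointing right (world -y). The module is at (295,210), turned about 30°, notch at upper right. The power brick is at (302,277) and the multimeter at (198,224). I'll zoom in for measurement.

```bash
python3 - <<'E'
import cv2
a=cv2.imread("pics/top0.png")[160:290,255:435]
cv2.imwrite("pics/topc.png",cv2.resize(a,None,fx=4.4,fy=4.4,interpolation=cv2.INTER_CUBIC))
E
```

```text
(no output)
```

View pics/topc.png

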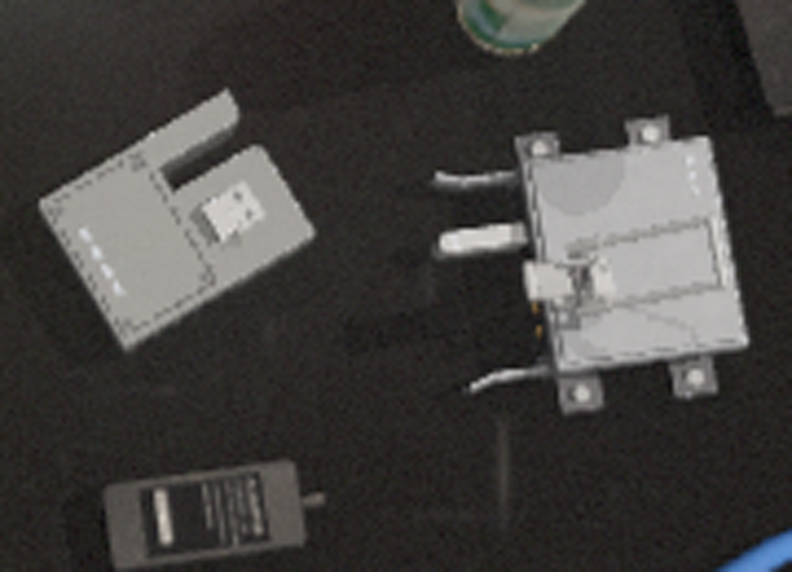

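Crop (4.4x). Module top corners are at (40,203), (127,345), (315,233) and (230,90). Dock top corners are at (520,153), (555,367), (748,345) and (710,137), with the fin nose at (442,241). Next I fit both poses.

```bash
cat > h.py <<'E'
from workcell import *
import cv2,numpy as np
from scipy.optimize import least_squares
from scipy.spatial.transform import Rotation as Ro
def proj(X,p):
    c=np.atleast_2d(X)@p["R"].T+p["t"]; q=c@p["mtx"].T; return q[:,:2]/q[:,2:]
def toW(P,pose):
    P=np.atleast_2d(P).astype(float); x,y,a=pose; c,s=np.cos(a),np.sin(a)
    return np.c_[x+c*P[:,0]-s*P[:,1],y+s*P[:,0]+c*P[:,1],P[:,2]]
def fit(P,uv,p,x0):
    f=lambda v:(proj(toW(P,v),p)-uv).ravel()
    r=least_squares(f,x0,loss="soft_l1"); return r.x,np.round(f(r.x).reshape(-1,2),1)
E
python3 - <<'E'
from h import *
p=camera_params("top")
o=lambda c:255-.5+(np.array(c)+.5)/4.4+np.array([0,-95])
P=np.array([[-65,50,45],[-65,-50,45],[65,-50,45],[65,50,45]])/1e3
m,r=fit(P,o([(40,203),(127,345),(315,233),(230,90)]),p,[.6,.05,-1]);print(m,r)
D=np.array([[0,62,50],[0,-62,50],[112,-62,50],[112,62,50],[-52,22,34]])/1e3
d,r=fit(D,o([(520,153),(555,367),(748,345),(710,137),(440,241)]),p,[.6,-.15,-1.5]);print(d,r)
print("home",toW([-.065,0,0],d))
A=np.array([[-64.5,26,32],[-64.5,-26,32],[64.5,-26,32],[64.5,26,32]])/1e3
print(fit(A,o([(103,489),(113,567),(305,538),(295,462)]),p,[.45,.05,-1.5]))
# module in dock frame
a=d[2];R=np.array([[np.cos(a),np.sin(a)],[-np.sin(a),np.cos(a)]]);print("mod in dock",R@(m[:2]-d[:2]),m[2]-a)
E
```

```text
[ 0.54763415  0.03264253 -1.02071635] [[-0.6 -0.5]
 [-0.1  1. ]
 [ 1.1  0.1]
 [-0.1 -0.5]]
[ 0.52332738 -0.17282464 -1.43891969] [[ 0.2  0.7]
 [-0.2  0.5]
 [ 0.1  0.1]
 [ 0.4 -0.9]
 [-0.6 -0.5]]
home [[ 0.51478023 -0.10838904  0.        ]]
(array([ 0.37906992,  0.01635939, -1.39947269]), array([[-3.9, -0.7],
       [-2.9,  2.4],
       [ 4.4,  0.6],
       [ 3. , -2.8]]))
mod in dock [-0.20048686  0.05111355] 0.41820334645594204
```

```bash
cat >> h.py <<'E'
M=np.array([.54763,.03264,-1.02072]); D=np.array([.52333,-.17282,-1.43892])
def ty(o): # angle of tool y in world
    y=Ro.from_quat(o["ee_rot"]).as_matrix()[:,1]; return np.arctan2(y[1],y[0])
def todo(pos,yang):
    "shift (tool units, now) and turn (units) to a tool-down pose with tool y at yang"
    o=get_obs(); R=Ro.from_quat(o["ee_rot"])
    y=np.array([np.cos(yang),np.sin(yang),0]); z=np.array([0,0,-1.]); T=Ro.from_matrix(np.c_[np.cross(y,z),y,z])
    print("pos",o["position"].round(4),"tooly",ty(o).round(4),"shift in now-frame",(R.inv().apply(pos-o["position"])/.04).round(3),
     "in target-frame",(T.inv().apply(pos-o["position"])/.04).round(3),"turn",((R.inv()*T).as_rotvec(degrees=True)/6).round(3))
E
python3 - <<'E'
from h import *
k=toW([.019,-.014,0],M)[0];print(k)
todo(np.r_[k[:2],.20],M[2]+np.pi/2)
print("lever pivot",toW([.022,-.014,.062],D))
E
```

```text
[0.54562751 0.00912426 0.        ]
pos [ 0.2164 -0.586   0.2306] tooly -1.217 shift in now-frame [ 12.876 -11.103   0.778] in target-frame [ 8.38  14.794  0.764] turn [-1.0000e-02 -1.0000e-02 -1.6874e+01]
lever pivot [[ 0.51234444 -0.19646989  0.062     ]]
```

carry_out([
  [[0,0,0,0,0,-0.99],[0,0,0,0,0,-0.99],[0,0,0,0,0,-0.99],[0,0,0,0,0,-0.99],[0,0,0,0,0,-0.99],[0,0,0,0,0,-0.99],[0,0,0,0,0,-0.99],[0,0,0,0,0,-0.99],[0,0,0,0,0,-0.99],[0,0,0,0,0,-0.99],[0,0,0,0,0,-0.99],[0,0,0,0,0,-0.99],[0,0,0,0,0,-0.99],[0,0,0,0,0,-0.99],[0,0,0,0,0,-0.99],[0,0,0,0,0,-0.99],[0,0,0,0,0,-0.99]],
])

```text
clock: 1.52
position: [0.2165, -0.5861, 0.2309]
ee_rot: [0.488, 0.873, 0.0, -0.0]
ft_force: [0.1, -0.5, 0.5]
grip_width: 1.0
grasp_force: 0.0
```

carry_out([
  [[0.42,0.74,0,0,0,0],[0.42,0.74,0,0,0,0],[0.42,0.74,0,0,0,0],[0.42,0.74,0,0,0,0],[0.42,0.74,0,0,0,0],[0.42,0.74,0,0,0,0],[0.42,0.74,0,0,0,0],[0.42,0.74,0,0,0,0],[0.42,0.74,0,0,0,0],[0.42,0.74,0,0,0,0],[0.42,0.74,0,0,0,0],[0.42,0.74,0,0,0,0],[0.42,0.74,0,0,0,0],[0.42,0.74,0,0,0,0],[0.42,0.74,0,0,0,0],[0.42,0.74,0,0,0,0],[0.42,0.74,0,0,0,0],[0.42,0.74,0,0,0,0],[0.42,0.74,0,0,0,0],[0,0,0,0,0,0]],
])

```text
clock: 3.18
position: [0.5332, -0.0145, 0.2313]
ee_rot: [0.487, 0.873, 0.002, -0.0]
ft_force: [-0.8, 0.3, -1.0]
grip_width: 1.0
grasp_force: 0.0
```

```bash
python3 - <<'E'
from h import *
k=toW([.019,-.014,0],M)[0]
todo(np.r_[k[:2],.20],M[2]+np.pi/2)
p=camera_params("wrist");im=camera("wrist")
cv2.imwrite("pics/w1.png",im[:,:,::-1])
print(get_obs()["joint_pos"].round(2))
for P in ([17.5,-14,47.5],[65,50,45],[65,-50,45],[-65,-50,45],[-65,50,45],[65,22,45]): print(P,proj(toW(np.array(P)/1e3,M),p).round(0))
E
```

```text
pos [ 0.5332 -0.0145  0.2313] tooly 0.5533 shift in now-frame [0.338 0.572 0.784] in target-frame [0.342 0.573 0.782] turn [ 0.025 -0.023  0.031]
[ 0.68  0.22 -0.82  1.67  0.16  1.33  0.38]
[17.5, -14, 47.5] [[302. 175.]]
[65, 50, 45] [[361. 218.]]
[65, -50, 45] [[268. 218.]]
[-65, -50, 45] [[267.  89.]]
[-65, 50, 45] [[371.  89.]]
[65, 22, 45] [[335. 218.]]
```

View pics/w1.png

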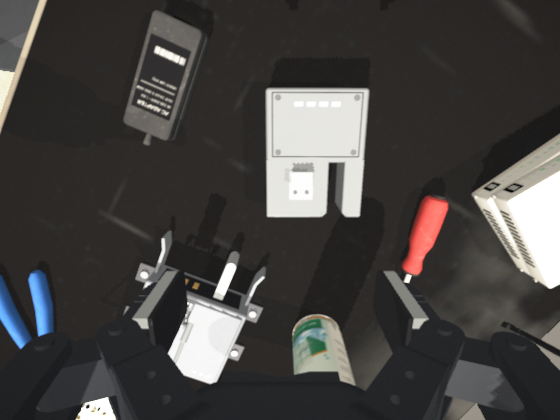

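The wrist view confirms the module pose: its corners land within about 1–2 px of prediction. The keeper is at (301,180), and the fin nose top is seen at about (235,256). Now the descent numbers.

```bash
python3 - <<'E'
from h import *
k=toW([.022,-.014,0],M)[0]
todo(np.r_[k[:2],.046],M[2]+np.pi/2)
p=camera_params("wrist")
print(proj(toW(np.array([[-52,22,34],[-46,22,34],[-46,58,26],[-46,-58,26],[0,62,50],[112,62,50]])/1e3,D),p).round(0))
E
```

```text
pos [ 0.5323 -0.0176  0.231 ] tooly 0.5516 shift in now-frame [0.312 0.629 4.627] in target-frame [0.321 0.633 4.625] turn [ 0.009 -0.018  0.014]
[[239. 262.]
 [237. 266.]
 [266. 274.]
 [174. 238.]
 [253. 318.]
 [219. 387.]]
```

carry_out([
  [[0.16,0.31,0,0,0,0],[0.16,0.32,0,0,0,0],[0,0,0.5,0,0,0],[0,0,0.5,0,0,0],[0,0,0.5,0,0,0],[0,0,0.5,0,0,0],[0,0,0.5,0,0,0],[0,0,0.5,0,0,0],[0,0,0,0,0,0],[0,0,0,0,0,0],[0,0,0,0,0,0]],
])

```text
clock: 4.15
position: [0.5471, 0.0019, 0.1124]
ee_rot: [0.491, 0.871, 0.0, 0.001]
ft_force: [0.1, -0.1, 0.3]
grip_width: 1.001
grasp_force: 0.0
```

```bash
python3 - <<'E'
from h import *
k=toW([.022,-.014,0],M)[0]
p=camera_params("wrist");im=camera("wrist")
cv2.imwrite("pics/w2.png",im[:,:,::-1])
todo(np.r_[k[:2],.046],M[2]+np.pi/2)
print(proj(toW(np.array([[-52,22,34],[-46,22,34],[-46,58,26],[-46,-58,26],[0,62,50],[112,62,50]])/1e3,D),p).round(0))
print(proj(toW(np.array([[14.5,-25,55],[14.5,-3,55],[22.5,-3,55],[22.5,-25,55],[65,14,45],[65,50,45]])/1e3,M),p).round(0))
E
```

```text
pos [0.5474 0.002  0.1127] tooly 0.5449 shift in now-frame [0.101 0.053 1.667] in target-frame [0.099 0.055 1.667] turn [ 0.013  0.011 -0.049]
[[195. 336.]
 [192. 342.]
 [235. 350.]
 [102. 303.]
 [215. 414.]
 [173. 500.]]
[[268. 216.]
 [301. 216.]
 [301. 227.]
 [268. 228.]
 [323. 278.]
 [373. 277.]]
```

View pics/w2.png

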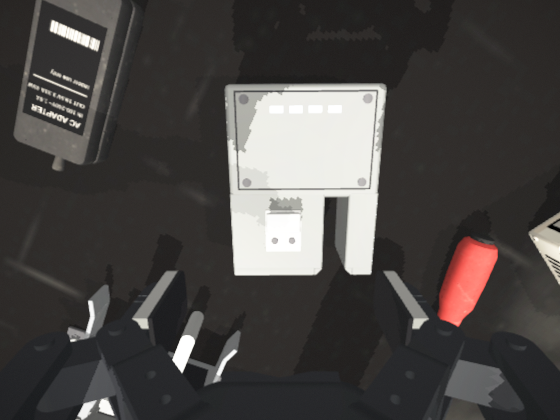

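The wrist view shows the keeper at (283,215)–(283,250) between the fingers, the notch mouth at (335,275) and the fin nose tip at about (198,313). That tip may be the foot of the fin, so I'm checking its height ambiguity.

```bash
python3 - <<'E'
from h import *
p=camera_params("wrist");t=camera_params("top")
print(proj(toW(np.array([[-52,22,0],[-52,22,34],[-46,58,0],[-46,-58,0]])/1e3,D),p).round(0))
P=np.array([[-65,50,45],[-65,-50,45],[65,-50,45],[65,50,45]])/1e3
print(proj(toW(P,M),p).round(0), fit(P,np.array([(385,85),(226,85),(234,275),(373,274)]),p,M))
E
```

```text
[[204. 311.]
 [194. 336.]
 [238. 330.]
 [117. 286.]]
[[389.  85.]
 [224.  86.]
 [234. 278.]
 [372. 277.]] (array([ 0.5473085 ,  0.03353439, -1.02233246]), array([[ 4.5, -1.2],
       [-1.5, -0.4],
       [ 0.5,  1.6],
       [-0.8,  1.9]]))
```

carry_out([
  [[0.09,0.05,0.4,0,0,-0.05],[0,0,0.4,0,0,0],[0,0,0.4,0,0,0],[0,0,0.3,0,0,0],[0,0,0.16,0,0,0],[0,0,0,0,0,0],[0,0,0,0,0,0],[0,0,0,0,0,0]],
])

```text
clock: 4.87
position: [0.5472, 0.0065, 0.0459]
ee_rot: [0.488, 0.873, 0.0, 0.001]
ft_force: [0.4, 0.1, 0.9]
grip_width: 1.007
grasp_force: 0.0
```

carry_out([
  [[0,0,0,0,0,0],[0,0,0,0,0,0],[0,0,0,0,0,0],[0,0,0,0,0,0],[0,0,0,0,0,0],[0,0,0,0,0,0],[0,0,0,0,0,0],[0,0,0,0,0,0],[0,0,0,0,0,0],[0,0,0,0,0,0],[0,0,0,0,0,0],[0,0,0,0,0,0]],
], hand=1, force=40)

```text
clock: 5.87
position: [0.5469, 0.0065, 0.0454]
ee_rot: [0.488, 0.873, 0.0, 0.0]
ft_force: [-1.2, 0.8, 5.3]
grip_width: 0.241
grasp_force: 40.5
```

```bash
cat >> h.py <<'E'
OFF=np.array([.022,-.014])
def dk(x,y,z): return toW([x,y,z],D)[0]
E
python3 - <<'E'
from h import *
o=get_obs();q=o["position"][:2]-M[:2];a=M[2]
print("tool in module",np.cos(a)*q[0]+np.sin(a)*q[1],-np.sin(a)*q[0]+np.cos(a)*q[1])
todo(dk(-.140+.022,-.014,o["position"][2]),D[2]+np.pi/2)
E
```

```text
tool in module 0.021915970945546745 -0.014247583260104757
pos [0.5469 0.0065 0.0454] tooly 0.5507 shift in now-frame [-6.740e-01 -1.969e+00 -1.000e-03] in target-frame [-1.417 -1.525  0.   ] turn [0.008 0.005 3.999]
```

carry_out([
  [[0,0,0,0,0,0.4],[0,0,0,0,0,0.4],[0,0,0,0,0,0.4],[0,0,0,0,0,0.4],[0,0,0,0,0,0.4],[0,0,0,0,0,0.4],[0,0,0,0,0,0.4],[0,0,0,0,0,0.4],[0,0,0,0,0,0.4],[0,0,0,0,0,0.4]],
])

```text
clock: 6.7
position: [0.5463, 0.0072, 0.0454]
ee_rot: [0.659, 0.752, -0.0, -0.0]
ft_force: [-4.9, 1.1, 9.1]
grip_width: 0.239
grasp_force: 42.2
```

carry_out([
  [[-0.1,-0.1,0,0,0,0],[-0.1,-0.1,0,0,0,0],[-0.1,-0.1,0,0,0,0],[-0.1,-0.1,0,0,0,0],[-0.1,-0.1,0,0,0,0],[-0.1,-0.1,0,0,0,0],[-0.1,-0.1,0,0,0,0],[-0.1,-0.1,0,0,0,0],[-0.1,-0.1,0,0,0,0],[-0.1,-0.1,0,0,0,0],[-0.1,-0.1,0,0,0,0],[-0.1,-0.1,0,0,0,0],[-0.1,-0.1,0,0,0,0],[-0.1,-0.1,0,0,0,0],[0,-0.1,0,0,0,0],[0,0,0,0,0,0],[0,0,0,0,0,0],[0,0,0,0,0,0]],
])

```text
clock: 8.2
position: [0.4951, -0.0572, 0.0454]
ee_rot: [0.659, 0.752, 0.0, 0.001]
ft_force: [1.7, -0.7, 5.1]
grip_width: 0.243
grasp_force: 42.4
```

```bash
python3 - <<'E'
from h import *
o=get_obs();print(o["ft_force"],o["grip_width"],o["grasp_force"])
im=camera("top")[:,:,::-1];w=camera("wrist")[:,:,::-1]
todo(dk(-.140+.022,-.014,.046),D[2]+np.pi/2)
a=cv2.resize(im[170:260,270:430],None,fx=4,fy=4,interpolation=cv2.INTER_CUBIC)
cv2.imwrite("pics/t3.png",a); cv2.imwrite("pics/w3.png",w)
p=camera_params("wrist")
print(proj(toW(np.array([[-52,22,0],[-52,22,34]])/1e3,D),p).round(0))
Mm=np.r_[dk(-.14,0,0)[:2],D[2]]
print(proj(toW(np.array([[65,14,45],[65,30,45],[65,-50,45],[65,50,45]])/1e3,Mm),p).round(0))
E
```

```text
[ 1.67926613 -0.72655197  5.13847236] 0.2425161355466554 42.38329529231123
pos [ 0.495  -0.0572  0.0454] tooly 0.1318 shift in now-frame [-0.008 -0.029 -0.016] in target-frame [-0.008 -0.029 -0.016] turn [ 0.009  0.006 -0.   ]
[[331. 329.]
 [340. 366.]]
[[331. 346.]
 [361. 346.]
 [211. 347.]
 [399. 346.]]
```

View pics/w3.png

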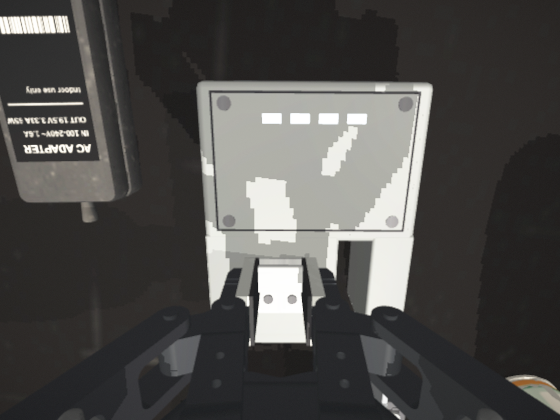

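The module is square to the gripper (rear edge level at row 83) and held by the keeper. The fin is hidden here, so I'm checking the top crop.

View pics/t3.png

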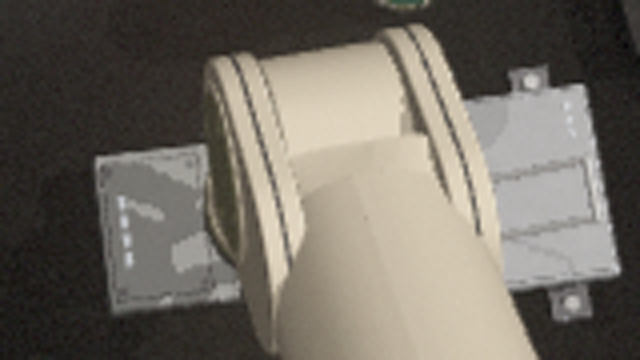

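The arm hides the fin, but the module's rear corners are visible at (97,158) and (112,312), and the dock's rear corners at (585,85) and (620,275). I'm comparing them with prediction.

```bash
python3 - <<'E'
from h import *
t=camera_params("top")
Mm=np.r_[dk(-.14,0,0)[:2],D[2]]
c=lambda uv:((uv-[270,170]+.5)*4-.5).round(0)
print(c(proj(toW(np.array([[-65,50,45],[-65,-50,45]])/1e3,Mm),t)))
print(c(proj(toW(np.array([[112,62,50],[112,-62,50]])/1e3,D),t)))
o=get_obs();todo(dk(-.088+.022,-.014,.046),D[2]+np.pi/2)
E
```

```text
[[ 95. 160.]
 [115. 317.]]
[[587.  81.]
 [621. 274.]]
pos [ 0.495  -0.0572  0.0454] tooly 0.1318 shift in now-frame [-1.308 -0.029 -0.015] in target-frame [-1.308 -0.029 -0.016] turn [ 0.009  0.006 -0.   ]
```

carry_out([
  [[-0.07,-0.05,0,0,0,0],[-0.07,0,0,0,0,0],[-0.07,0,0,0,0,0],[-0.07,0,0,0,0,0],[-0.07,0,0,0,0,0],[-0.07,0,0,0,0,0],[-0.07,0,0,0,0,0],[-0.07,0,0,0,0,0],[-0.07,0,0,0,0,0],[-0.07,0,0,0,0,0],[0,0,0,0,0,0],[0,0,0,0,0,0]],
])

```text
clock: 9.3
position: [0.4965, -0.0821, 0.0454]
ee_rot: [0.658, 0.753, 0.001, -0.001]
ft_force: [-0.6, 7.8, 10.2]
grip_width: 0.238
grasp_force: 44.1
```

carry_out([
  [[-0.07,0,0,0,0,0],[-0.07,0,0,0,0,0],[-0.07,0,0,0,0,0],[-0.07,0,0,0,0,0]],
])

```text
clock: 9.63
position: [0.4977, -0.0912, 0.0454]
ee_rot: [0.657, 0.753, 0.002, -0.002]
ft_force: [-5.8, 25.7, 18.2]
grip_width: 0.239
grasp_force: 46.6
```

```bash
python3 - <<'E'
from h import *
o=get_obs();print(o["ft_force"],o["torque"],o["grip_width"])
todo(dk(-.088+.022,-.014,.046),D[2]+np.pi/2)
E
```

```text
[-5.84777917 25.73977098 18.20850984] [5.53326356 1.28383095 0.14452989] 0.23897894347708729
pos [ 0.4977 -0.0912  0.0454] tooly 0.1359 shift in now-frame [-0.457  0.016 -0.018] in target-frame [-0.457  0.018 -0.015] turn [-0.001 -0.049  0.039]
```

```bash
python3 - <<'E'
from h import *
im=camera("top")[:,:,::-1];cv2.imwrite("pics/t4.png",im)
ref=cv2.imread("pics/t3.png")
big=cv2.resize(im[160:270,270:430],None,fx=4,fy=4,interpolation=cv2.INTER_CUBIC)
tpl=ref[140:330,80:195]
r=cv2.matchTemplate(big,tpl,cv2.TM_CCOEFF_NORMED);print(cv2.minMaxLoc(r), "ref at (80,180)")
t=camera_params("top")
for x in (-.14,-.115,-.106): print(x,((proj(toW([-.065,0,.045],np.r_[dk(x,0,0)[:2],D[2]]),t)-[270,160]+.5)*4-.5).round(1))
E
```

```text
(-0.4966943860054016, 0.9828587174415588, (513, 0), (133, 178)) ref at (80,180)
-0.14 [[105.4 277.8]]
-0.115 [[144.7 273. ]]
-0.106 [[158.9 271.3]]
```

carry_out([
  [[0.05,0,0,0,0,0],[0,0,0,0,0,0],[0,0,0,0,0,0],[0,0,0,0,0,0],[0,0,0,0,0,0],[0,0,-0.3,0,0,0],[0,0,-0.6,0,0,0],[0.4,0,-0.8,0,0,0],[0.7,0,-0.8,0,0,0],[0.8,0,-0.8,0,0,0],[0.8,0,-0.8,0,0,0],[0.8,0,0,0,0,0],[0.4,0,0,0,0,0],[0,0,0,0,0,0],[0,0,0,0,0,0],[0,0,0,0,0,0]],
], hand=-1)

```text
clock: 11.02
position: [0.4776, 0.054, 0.2034]
ee_rot: [0.659, 0.752, -0.0, 0.0]
ft_force: [1.0, -0.7, 0.5]
grip_width: 1.002
grasp_force: 0.0
```

```bash
python3 - <<'E'
from h import *
w=camera("wrist")[:,:,::-1];cv2.imwrite("pics/w5.png",w);p=camera_params("wrist")
o=get_obs();print(o["position"],o["joint_pos"].round(2));np.savez("w5.npz",**p)
print(proj(toW(np.array([[-52,22,0],[-52,22,34],[0,22,34],[0,62,50],[0,-62,50]])/1e3,D),p).round(0))
Mm=np.r_[dk(-.106,0,0)[:2],D[2]]
print(proj(toW(np.array([[65,14,45],[65,30,45],[65,-50,45],[65,50,45],[-65,50,45],[-65,-50,45]])/1e3,Mm),p).round(0))
cv2.imwrite("pics/t5.png",camera("top")[:,:,::-1])
E
```

```text
[0.47758353 0.05374209 0.20323537] [ 0.59  0.09 -0.82  1.83  0.07  1.25 -0.13]
[[311. 324.]
 [313. 342.]
 [312. 378.]
 [348. 389.]
 [241. 389.]]
[[307. 357.]
 [321. 357.]
 [250. 357.]
 [339. 357.]
 [345. 252.]
 [247. 252.]]
```

View pics/w5.png

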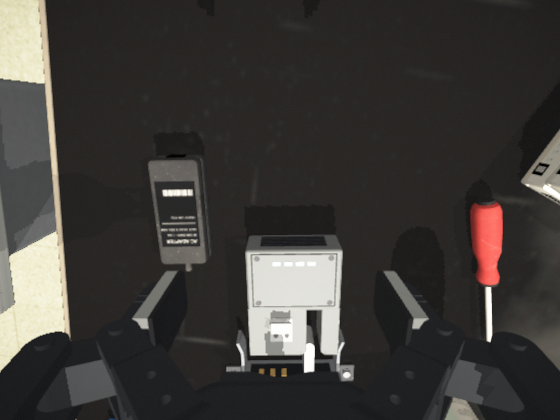

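The wrist view shows the module's front at row ~354 (x 249–339). The white fin tip, about (310,346), is inside the notch mouth but hugging its -y (left) side. I'll read the pixel values numerically.

```bash
python3 - <<'E'
import cv2
g=cv2.imread("pics/w5.png",0)
print("cols",*range(296,346,2))
for r in range(306,374,3): print(r,*[f"{v:3d}" for v in g[r,296:346:2]])
print("edges row 270,330", *[f"{v}" for v in g[290,240:256]],"|",*[f"{v}" for v in g[290,332:348]])
print(*[f"{v}" for v in g[345,240:256]],"|",*[f"{v}" for v in g[345,332:348]])
E
```

```text
cols 296 298 300 302 304 306 308 310 312 314 316 318 320 322 324 326 328 330 332 334 336 338 340 342 344
306 169 168 168 168 168 168 168 168 182 192 192 181 181 181 180 180 180 181 180 196 224 208  52  39  39
309 228 227 226 224 222 203 186 187 186 186 184 191 190 208 223 222 222 222 223 222 222 221  87  38  38
312 224 225 225 225 226 148  25  33  34  35  49  73  73 194 224 224 225 224 224 223 224 221  61  39  39
315 225 225 225 225 225 145  25  32  36  36  49  72  74 200 224 224 224 225 223 223 223 219  52  40  38
318 225 225 225 225 225 143  25  32  37  35  50  72  71 206 224 224 224 224 224 223 223 214  33  39  39
321 225 225 225 225 225 142  23  25  35  35  59  72  70 209 224 224 224 224 223 223 223 228  38  39  39
324 224 225 225 224 225 153  23  26  37  35  56  73  71 214 224 223 224 224 223 223 223 202  32  39  41
327 224 225 225 225 227 169 103  94  36  36  56  72  71 215 224 224 223 223 223 223 222 189  37  40  40
330 224 224 224 224 226 166 104  99  58  39  49  72  72 212 224 224 223 223 223 223 222 177  91  40  39
333 225 224 225 224 226 163 106 100  75  40  39  71  77 215
[... 947 characters left out ...]
7  87  87  83 152 236  56  36  41
363  54  55  55  73 234 253 252 253 253 149  45  45  45  46  36  37  41  88  88  85 137 199  36  29  30
366  23  22  22  46 235 253 252 253 253 133  24  22  25  23  23  22  24  76  89  86 129 165 131 136 136
369  22  23  22  35 236 253 252 252 252 126  21  24  22  22  21  23  22  60  89  88 128 177 139 125 128
372  23  21  23  23 159 172 103  65  66  32  32  32  32  29  31  33  31  35  37  38  42 101 123 117 146
edges row 270,330 37 36 36 37 36 36 46 140 193 216 221 218 169 186 222 222 | 224 224 178 163 211 223 219 206 142 42 39 40 39 39 40 40
132 98 97 96 96 94 66 29 27 146 212 222 220 220 220 221 | 222 221 222 221 221 197 132 99 182 232 228 156 48 40 38 38
```

The fin (cols 304–314) is inside the notch (306–321). It rubs the notch's -y wall, and the module's front right corner touches the +y cheek. The module therefore sits about 2.5 mm too far in dock +y. I'll regrip the keeper, back off, shift and continue.

```bash
sed -i 's/D=np.array(\[.52333,-.17282/D=np.array([.52085,-.17315/' h.py; python3 - <<'E'
from h import *
todo(dk(-.106+.021,-.0121,.047),D[2]+np.pi/2)
E
```

```text
pos [0.4776 0.0537 0.2031] tooly 0.13 shift in now-frame [-3.64   0.032  3.904] in target-frame [-3.64   0.023  3.904] turn [-0.004  0.002 -0.018]
```

carry_out([
  [[-0.6,0.03,0,0,0,0],[-0.6,0,0,0,0,0],[-0.6,0,0.3,0,0,0],[-0.6,0,0.5,0,0,0],[-0.6,0,0.5,0,0,0],[-0.44,0,0.5,0,0,0],[-0.2,0,0.5,0,0,0],[0,0,0.5,0,0,0],[0,0,0.5,0,0,0],[0,0,0.4,0,0,0],[0,0,0.2,0,0,0],[0,0,0,0,0,0],[0,0,0,0,0,0],[0,0,0,0,0,0]],
])

```text
clock: 12.28
position: [0.4985, -0.0895, 0.0482]
ee_rot: [0.659, 0.752, 0.0, 0.001]
ft_force: [0.6, 1.2, 0.7]
grip_width: 1.002
grasp_force: 0.0
```

carry_out([
  [[0,0,0,0,0,0],[0,0,0,0,0,0],[0,0,0,0,0,0],[0,0,0,0,0,0],[0,0,0,0,0,0],[0,0,0,0,0,0],[0,0,0,0,0,0],[0,0,0,0,0,0],[0,0,0,0,0,0],[0,0,0,0,0,0],[0,0,0,0,0,0]],
], hand=1, force=40)

```text
clock: 13.2
position: [0.4974, -0.0893, 0.0475]
ee_rot: [0.659, 0.752, -0.001, -0.0]
ft_force: [-4.8, -0.2, 7.4]
grip_width: 0.237
grasp_force: 38.9
```

```bash
python3 - <<'E'
from h import *
todo(dk(-.106+.021,-.014,.047),D[2]+np.pi/2)
E
```

```text
pos [ 0.4974 -0.0893  0.0475] tooly 0.1317 shift in now-frame [-0.03  -0.045  0.013] in target-frame [-0.03  -0.045  0.013] turn [-0.011  0.003 -0.002]
```

carry_out([
  [[0.08,0,-0.02,0,0,0],[0,-0.04,0,0,0,0],[0,-0.04,0,0,0,0],[-0.05,0,0,0,0,0],[-0.05,0,0,0,0,0],[-0.05,0,0,0,0,0],[-0.05,0,0,0,0,0],[-0.05,0,0,0,0,0],[0,0,0,0,0,0]],
])

```text
clock: 13.95
position: [0.4953, -0.0972, 0.0477]
ee_rot: [0.659, 0.752, -0.0, -0.0]
ft_force: [-0.9, -0.5, -6.3]
grip_width: 0.237
grasp_force: 39.4
```

carry_out([
  [[-0.06,0,0,0,0,0],[-0.06,0,0,0,0,0],[-0.06,0,0,0,0,0],[-0.06,0,0,0,0,0],[-0.06,0,0,0,0,0],[0,0,0,0,0,0]],
])

```text
clock: 14.45
position: [0.4972, -0.1091, 0.048]
ee_rot: [0.659, 0.752, -0.0, 0.0]
ft_force: [0.3, -2.1, -5.1]
grip_width: 0.235
grasp_force: 39.5
```

carry_out([
  [[0,0,0,0,0,0],[0,0,0,0,0,0],[0,0,0,0,0,0],[0,0,0,0,0,0],[0,0,-0.2,0,0,0],[0,0,-0.5,0,0,0],[0.4,0,-0.5,0,0,0],[0.6,0,0,0,0,0],[0.7,0.1,0,0,0,0],[0.7,0.1,0,0,0,0],[0.5,0.1,0,0,0,0],[0.2,0.05,0,0,0,0],[0,0,0,0,0,0],[0,0,0,0,0,0]],
], hand=-0.2)

```text
clock: 15.62
position: [0.4949, 0.0158, 0.0962]
ee_rot: [0.659, 0.752, -0.0, 0.0]
ft_force: [-0.5, 0.2, 0.0]
grip_width: 0.605
grasp_force: 0.0
```

```bash
python3 - <<'E'
from h import *
print(get_obs()["grip_width"]);todo(dk(-.186,0,.02),D[2]+np.pi/2)
E
```

```text
0.6052172823099571
pos [0.4949 0.0158 0.0962] tooly 0.132 shift in now-frame [-0.117  0.021  1.906] in target-frame [-0.118  0.022  1.906] turn [0.001 0.005 0.001]
```

carry_out([
  [[0,0.02,0.5,0,0,0],[0,0,0.5,0,0,0],[0,0,0.5,0,0,0],[0,0,0.4,0,0,0],[0,0,0,0,0,0],[-0.1,0,0,0,0,0],[-0.1,0,0,0,0,0],[-0.1,0,0,0,0,0],[-0.1,0,0,0,0,0],[-0.1,0,0,0,0,0],[-0.1,0,0,0,0,0],[-0.1,0,0,0,0,0],[-0.1,0,0,0,0,0],[-0.1,0,0,0,0,0],[0,0,0,0,0,0]],
])

```text
clock: 16.87
position: [0.5007, -0.0183, 0.0204]
ee_rot: [0.659, 0.752, 0.001, -0.0]
ft_force: [0.2, 3.6, 2.2]
grip_width: 0.6
grasp_force: 1.8
```

carry_out([
  [[-0.06,0,0,0,0,0],[-0.06,0,0,0,0,0],[-0.06,0,0,0,0,0],[-0.06,0,0,0,0,0],[-0.06,0,0,0,0,0],[0,0,0,0,0,0]],
])

```text
clock: 17.37
position: [0.5022, -0.0297, 0.0204]
ee_rot: [0.659, 0.753, 0.001, -0.0]
ft_force: [-0.7, 5.8, 2.6]
grip_width: 0.602
grasp_force: 2.8
```

carry_out([
  [[-0.05,0,0,0,0,0],[-0.05,0,0,0,0,0],[-0.05,0,0,0,0,0],[0,0,0,0,0,0]],
])

```text
clock: 17.7
position: [0.5027, -0.0337, 0.0204]
ee_rot: [0.658, 0.753, 0.001, -0.001]
ft_force: [-2.7, 13.3, 5.0]
grip_width: 0.602
grasp_force: 6.1
```

carry_out([
  [[-0.05,0,0,0,0,0],[-0.05,0,0,0,0,0],[0,0,0,0,0,0]],
])

```text
clock: 17.95
position: [0.5026, -0.0339, 0.0204]
ee_rot: [0.657, 0.754, 0.002, -0.003]
ft_force: [-7.0, 25.0, 9.3]
grip_width: 0.6
grasp_force: 12.9
```

```bash
python3 - <<'E'
from h import *
o=get_obs();print(o["ft_force"]);todo(dk(-.141,0,.02),D[2]+np.pi/2)
E
```

```text
[-7.02531316 25.03412248  9.32739526]
pos [ 0.5026 -0.0339  0.0204] tooly 0.1369 shift in now-frame [ 0.013 -0.005  0.009] in target-frame [ 0.013 -0.005  0.009] turn [-0.    -0.072  0.048]
```

The module stops hard at tool x = -0.1405 in the dock frame, which matches home (-0.141). I'll back off, rise and go past the latch with closed fingers for a look at it.

carry_out([
  [[0.15,0,0,0,0,0],[0.3,0,-0.3,0,0,0],[0,0,-0.8,0,0,0],[0,0,-0.9,0,0,0],[0,0,-0.9,0,0,0],[0,0,-0.9,0,0,0],[0,0,-0.9,0,0,0],[0,0,-0.9,0,0,0],[-0.6,0,-0.2,0,0,0],[-0.8,0,0,0,0,0],[-0.8,0,0,0,0,0],[-0.8,0,0,0,0,0],[-0.8,0,0,0,0,0],[-0.8,0,0,0,0,0],[-0.8,0,0,0,0,0],[-0.8,-0.1,0,0,0,0],[-0.8,-0.1,0,0,0,0],[-0.4,-0.1,0,0,0,0],[0,-0.05,0,0,0,0],[0,0,0,0,0,0]],
], hand=1)

```text
clock: 19.62
position: [0.5253, -0.3185, 0.2524]
ee_rot: [0.66, 0.752, 0.0, -0.0]
ft_force: [0.3, 0.5, 0.6]
grip_width: -0.004
grasp_force: 0.0
```

```bash
python3 - <<'E'
from h import *
w=camera("wrist");p=camera_params("wrist");np.savez("w6.npz",**p)
s=camera("side");t=camera("top")
for n,i in(("w6",w),("s6",s),("t6",t)): cv2.imwrite(f"pics/{n}.png",i[:,:,::-1])
c=s[130:215,235:325,::-1]
a=np.zeros((600,800,3),np.uint8)
wc=cv2.resize(w[:,:,::-1],(448,336)); a[:336,:448]=wc
a[:340,450:800]=cv2.resize(c,(350,331),interpolation=cv2.INTER_CUBIC)[:340] if 0 else cv2.resize(c,(350,340),interpolation=cv2.INTER_CUBIC)
a[340:600,:520]=cv2.resize(t[180:245,310:440,::-1],(520,260),interpolation=cv2.INTER_CUBIC)
cv2.imwrite("pics/m6.png",a)
todo(dk(.1,-.014,.2),D[2]+np.pi/2)
E
```

```text
pos [ 0.5263 -0.3164  0.2527] tooly 0.1341 shift in now-frame [ 1.068 -0.013  1.317] in target-frame [ 1.068 -0.015  1.317] turn [0.006 0.    0.021]
```

View pics/m6.png

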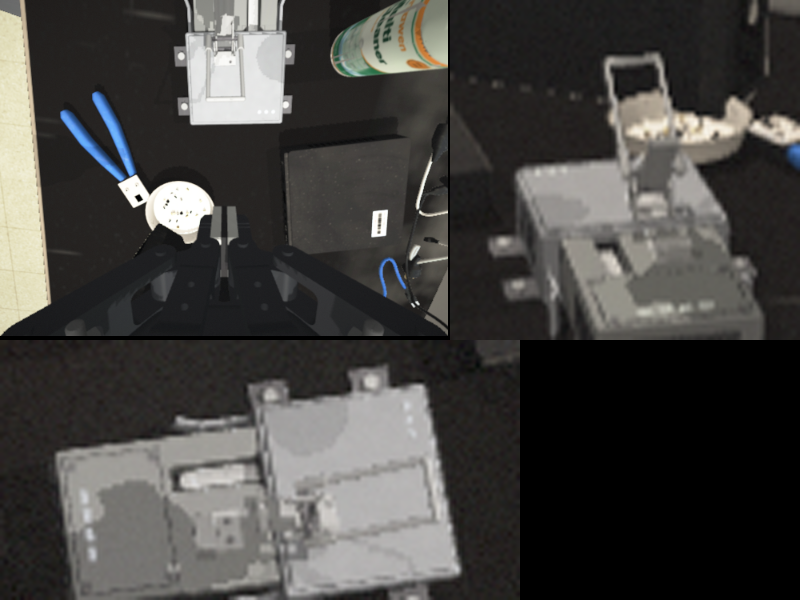

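The top panel shows the module flush against the dock with the fin in the notch. The loop stands tipped back: its bar is at side px ≈(282.6,145.5), top px ≈(418,217), wrist px ≈(281,124). The lever end is at side px ≈(289,165). I'll triangulate.

```bash
python3 - <<'E'
from h import *
S,T=camera_params("side"),camera_params("top");W=dict(np.load("w6.npz"))
f=lambda v:np.r_[(proj(toW([v[0],v[2],v[1]],D),S)-[282.6,145.5]).ravel(),(proj(toW([v[0],v[2],v[1]],D),T)-[418,217]).ravel(),(proj(toW([v[0],v[2],v[1]],D),W)-[281,124]).ravel()]
r=least_squares(f,[.08,.12,-.014]);print("bar x,z,y",r.x.round(4),f(r.x).round(1))
for th in (1.7,1.9,2.1,2.3,2.5):
    h=np.array([22+18*np.cos(th-.175),62+18*np.sin(th-.175)]);d=th-1.57
    b=h+81*np.array([np.cos(d),np.sin(d)]);e=np.array([22+64*np.cos(th),62+64*np.sin(th)])
    print(th,"bar",b.round(0),"end",e.round(0),"side px",proj(toW(np.array([[e[0],-14,e[1]],[b[0],-14,b[1]]])/1e3,D),S).round(0).tolist(),"top",proj(toW(np.array([[e[0],-14,e[1]],[b[0],-14,b[1]]])/1e3,D),T).round(0).tolist(),"wr",proj(toW(np.array([[e[0],-14,e[1]],[b[0],-14,b[1]]])/1e3,D),W).round(0).tolist())
E
```

```text
bar x,z,y [ 0.0769  0.1268 -0.0137] [-1.3 -0.3 -0.8  0.5 -0.3  0.2]
1.7 bar [103.  90.] end [ 14. 125.] side px [[286.0, 154.0], [280.0, 155.0]] top [[391.0, 221.0], [423.0, 218.0]] wr [[280.0, 37.0], [280.0, 152.0]]
1.9 bar [ 96. 106.] end [  1. 123.] side px [[287.0, 157.0], [280.0, 150.0]] top [[385.0, 222.0], [422.0, 218.0]] wr [[280.0, 19.0], [280.0, 146.0]]
2.1 bar [ 86. 120.] end [-10. 117.] side px [[288.0, 160.0], [281.0, 147.0]] top [[380.0, 223.0], [420.0, 218.0]] wr [[280.0, 3.0], [280.0, 135.0]]
2.3 bar [ 73. 131.] end [-21. 110.] side px [[289.0, 165.0], [282.0, 144.0]] top [[375.0, 224.0], [416.0, 218.0]] wr [[280.0, -9.0], [280.0, 119.0]]
2.5 bar [ 58. 140.] end [-29. 100.] side px [[290.0, 170.0], [283.0, 142.0]] top [[370.0, 224.0], [411.0, 218.0]] wr [[280.0, -18.0], [280.0, 99.0]]
```

Lever ≈ 2.25 rad with its end at (-18,112) mm; bar at (77,127) mm in the dock's x,z. Next I go behind the bar and sweep it over.

carry_out([
  [[0.2,0,0.6,0,0,0],[0.2,0,0.7,0,0,0],[0,0,0.7,0,0,0],[0,0,0.7,0,0,0],[0,0,0.6,0,0,0],[0,0,0.2,0,0,0],[0,0,0,0,0,0],[0,0,0,0,0,0],[0.2,0,0,0,0,0],[0.2,0,0,0,0,0],[0.2,0,0,0,0,0],[0.2,0,0,0,0,0],[0.2,0,0,0,0,0],[0.2,0,0,0,0,0],[0,0,0,0,0,0]],
])

```text
clock: 21.02
position: [0.5176, -0.2527, 0.1124]
ee_rot: [0.658, 0.753, 0.0, 0.0]
ft_force: [0.7, -0.8, -0.6]
grip_width: 0.001
grasp_force: 0.0
```

```bash
python3 - <<'E'
from h import *
print(get_obs()["ft_force"]);todo(dk(.018,-.014,.125),D[2]+np.pi/2)
E
```

```text
[ 0.72597361 -0.79056753 -0.63795641]
pos [ 0.5176 -0.2527  0.1124] tooly 0.134 shift in now-frame [ 1.511 -0.004 -0.316] in target-frame [ 1.511 -0.008 -0.316] turn [ 0.003 -0.001  0.02 ]
```

carry_out([
  [[0.15,0,-0.03,0,0,0],[0.15,0,-0.03,0,0,0],[0.15,0,-0.03,0,0,0],[0.15,0,-0.03,0,0,0],[0.15,0,-0.03,0,0,0],[0.15,0,-0.03,0,0,0],[0.15,0,-0.03,0,0,0],[0.15,0,-0.03,0,0,0],[0.1,0,-0.03,0,0,0],[0.1,0,-0.03,0,0,0],[0.1,0,0,0,0,0],[0.1,0,0,0,0,0],[0,0,0,0,0,0],[0,0,0,0,0,0],[0,0,0,0,0,0]],
])

```text
clock: 22.27
position: [0.5089, -0.1917, 0.1239]
ee_rot: [0.659, 0.752, -0.0, 0.0]
ft_force: [0.5, -0.2, -0.2]
grip_width: -0.004
grasp_force: 0.0
```

```bash
python3 - <<'E'
from h import *
s=camera("side")[:,:,::-1];cv2.imwrite("pics/s7.png",s)
a=cv2.cvtColor(cv2.imread("pics/s6.png"),6).astype(int);b=cv2.cvtColor(s,6).astype(int)
# loop region: bar at side px (282,145); new expected positions
S=camera_params("side")
print(proj(toW(np.array([[-61,4,47.5],[-61,-32,47.5],[-47.5,-14,55]])/1e3,D),S).round(1))
print(b[140:152:2,272:294:2]);print(a[140:152:2,272:294:2])
todo(dk(-.06,-.014,.2),D[2]+np.pi/2)
E
```

```text
[[285.2 196.1]
 [300.  194.9]
 [291.5 190.3]]
[[ 26  29  32  28  30  38  41  60  64  60  39]
 [ 30  31  29  31  30  38  53 118  83  97  38]
 [ 30  29  30  28  28  37  51 118  85  91  39]
 [ 30  26  29  29  29  41  51 119  84  79  45]
 [ 28  27  29  29  28  83 100 131 118 117 116]
 [ 30  29  29  26  30 100  93 112  95  90  65]]
[[ 30  33  27  28  31  31  31  32  28  26  31]
 [ 30  31  29  33  32  32  29  28  28  28  31]
 [ 26  41 135 109 103 101  97 121 143  29  32]
 [ 33  77  93  88  69  64  49  30 148  28  30]
 [ 29  61  95  28  29  25  28  30  66  31  30]
 [ 31  44 161  32  28  29  28  28  63 100  30]]
pos [ 0.509  -0.1917  0.124 ] tooly 0.1313 shift in now-frame [ 1.921  0.005 -1.901] in target-frame [ 1.922  0.006 -1.901] turn [-0.     0.001 -0.005]
```

carry_out([
  [[0,0,-0.6,0,0,0],[0,0,-0.8,0,0,0],[0,0,-0.8,0,0,0],[0,0,-0.8,0,0,0],[0.6,0,-0.2,0,0,0],[0.8,0,0,0,0,0],[0.8,0,0,0,0,0],[0.8,0,0,0,0,0],[0.8,0,0,0,0,0],[0.5,0,0,0,0,0],[0,0,0,0,0,0],[0,0,0,0,0,0],[0,0,0,0,0,0]],
])

```text
clock: 23.4
position: [0.4865, -0.022, 0.252]
ee_rot: [0.659, 0.752, -0.0, 0.0]
ft_force: [0.4, 0.2, 0.1]
grip_width: -0.002
grasp_force: 0.0
```

```bash
python3 - <<'E'
from h import *
s=camera("side")[:,:,::-1];w=camera("wrist")[:,:,::-1];p=camera_params("wrist");np.savez("w8.npz",**p)
cv2.imwrite("pics/s8.png",s);cv2.imwrite("pics/w8.png",w)
a=np.zeros((600,800,3),np.uint8)
a[:420,:560]=w
a[:240,560:800]=cv2.resize(s[150:220,250:320],(240,240),interpolation=cv2.INTER_CUBIC)
cv2.imwrite("pics/m8.png",a)
print(proj(toW(np.array([[-47.5,-14,55],[-61,3,47.5],[-61,-31,47.5],[-18,-14,112]])/1e3,D),p).round(0))
for q in ([-61,3,47.5],[-61,-31,47.5],[-18,-14,112]): print(((proj(toW(np.array(q)/1e3,D),camera_params("side"))-[250,150])*240/70+[560,0]).round(0))
todo(dk(-.06,-.014,.1),D[2]+np.pi/2)
E
```

```text
[[281. 275.]
 [295. 262.]
 [266. 262.]
 [281. 327.]]
[[682. 158.]]
[[730. 154.]]
[[694.  47.]]
pos [ 0.4865 -0.0223  0.2518] tooly 0.1297 shift in now-frame [-2.352  0.011  3.796] in target-frame [-2.352  0.005  3.796] turn [-0.002 -0.    -0.02 ]
```

View pics/m8.png

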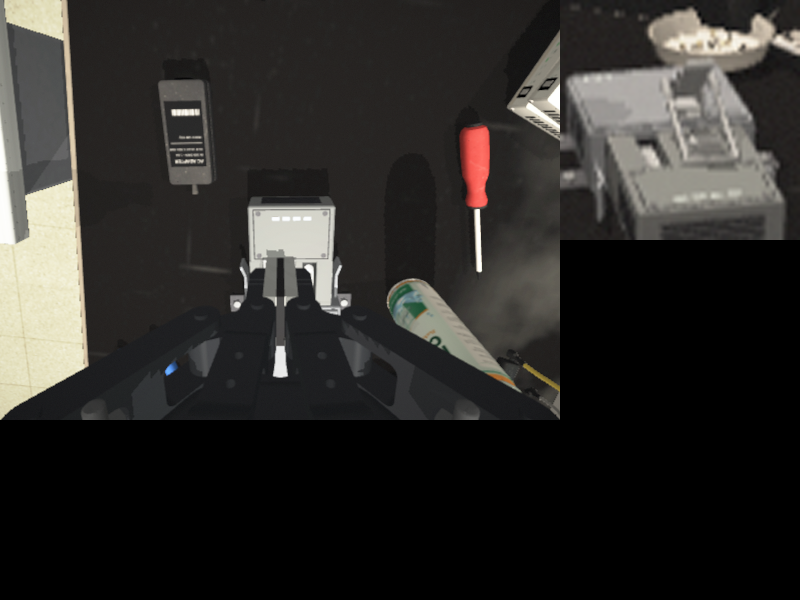

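The side panel shows the loop lying over onto the module, its bar at panel (680–735,155), where a bar behind the keeper should be. The lever still leans toward the module. I move to the lever's module side and push it over.

carry_out([
  [[-0.6,0,0.3,0,0,0],[-0.6,0,0.5,0,0,0],[-0.6,0,0.5,0,0,0],[-0.5,0,0.5,0,0,0],[0,0,0.6,0,0,0],[0,0,0.6,0,0,0],[0,0,0.6,0,0,0],[0,0,0.4,0,0,0],[0,0,0.1,0,0,0],[0,0,0,0,0,0],[0,0,0,0,0,0]],
])

```text
clock: 24.42
position: [0.4989, -0.1126, 0.0887]
ee_rot: [0.659, 0.752, 0.0, 0.0]
ft_force: [0.0, 1.3, -0.1]
grip_width: -0.004
grasp_force: 0.0
```

```bash
python3 - <<'E'
from h import *
print(get_obs()["ft_force"]);todo(dk(.009,-.014,.114),D[2]+np.pi/2)
E
```

```text
[ 0.02891629  1.27421968 -0.07216229]
pos [ 0.4989 -0.1126  0.0887] tooly 0.131 shift in now-frame [-1.798 -0.003 -0.632] in target-frame [-1.798 -0.005 -0.633] turn [ 0.006  0.001 -0.008]
```

carry_out([
  [[-0.12,0,-0.04,0,0,0],[-0.12,0,-0.04,0,0,0],[-0.12,0,-0.04,0,0,0],[-0.12,0,-0.04,0,0,0],[-0.12,0,-0.04,0,0,0],[-0.12,0,-0.04,0,0,0],[-0.12,0,-0.04,0,0,0],[-0.12,0,-0.04,0,0,0],[-0.12,0,-0.04,0,0,0],[-0.12,0,-0.04,0,0,0],[-0.12,0,-0.04,0,0,0],[-0.12,0,-0.04,0,0,0],[-0.12,0,-0.04,0,0,0],[-0.12,0,-0.04,0,0,0],[-0.12,0,-0.04,0,0,0],[0,0,0,0,0,0],[0,0,0,0,0,0]],
])

```text
clock: 25.83
position: [0.5079, -0.184, 0.112]
ee_rot: [0.659, 0.752, -0.0, 0.0]
ft_force: [-0.8, -0.2, 0.5]
grip_width: 0.003
grasp_force: 0.0
```

```bash
python3 - <<'E'
from h import *
print(get_obs()["ft_force"]);cv2.imwrite("pics/s9.png",camera("side")[:,:,::-1]);todo(dk(.011,-.014,.117),D[2]+np.pi/2)
E
```

```text
[-0.81632906 -0.24365265  0.45061921]
pos [ 0.5079 -0.1836  0.112 ] tooly 0.1316 shift in now-frame [-0.059  0.006 -0.126] in target-frame [-0.059  0.006 -0.126] turn [-0.     0.001 -0.003]
```

carry_out([
  [[-0.1,0,-0.03,0,0,0],[-0.1,0,-0.03,0,0,0],[-0.1,0,0,0,0,0],[-0.1,0,0,0,0,0],[-0.1,0,0.02,0,0,0],[-0.1,0,0.04,0,0,0],[-0.1,0,0.05,0,0,0],[-0.1,0,0.06,0,0,0],[0,0,0,0,0,0]],
])

```text
clock: 26.63
position: [0.5123, -0.2164, 0.1073]
ee_rot: [0.659, 0.752, -0.0, 0.0]
ft_force: [0.6, 0.3, 1.1]
grip_width: 0.002
grasp_force: 0.5
```

```bash
python3 - <<'E'
from h import *
print(get_obs()["ft_force"]);todo(dk(.053,-.014,.099),D[2]+np.pi/2)
E
```

```text
[0.63291844 0.33684479 1.05757438]
pos [ 0.5123 -0.2164  0.1073] tooly 0.1307 shift in now-frame [-0.281  0.004  0.208] in target-frame [-0.281  0.004  0.208] turn [ 0.004  0.005 -0.011]
```

```bash
python3 - <<'E'
from h import *
s=camera("side")[:,:,::-1];cv2.imwrite("pics/s10.png",s)
S=camera_params("side")
L={"bar crook":[[-47.5,3.5,47.5],[-47.5,-31.5,47.5]],"bar -61":[[-61,3.5,47.5],[-61,-31.5,47.5]],"end1.0":[[56,-14,116]],"end2.25":[[-18,-14,112]],"pivot":[[22,-14,62]],"tip":[[41,-14,107]]}
for k,v in L.items(): print(k,proj(toW(np.array(v)/1e3,D),S).round(1).tolist())
for n in("s8","s10"):
    g=cv2.imread(f"pics/{n}.png",0);print(n,"cols",*range(276,310,2))
    for r in range(160,204,2):print(r,*[f"{v:3d}" for v in g[r,276:310:2]])
E
```

```text
bar crook [[284.3, 193.8], [298.6, 192.6]]
bar -61 [[285.5, 196.1], [299.8, 194.9]]
end1.0 [[283.0, 151.9]]
end2.25 [[289.0, 163.6]]
pivot [[285.7, 176.8]]
tip [[284.2, 157.3]]
s8 cols 276 278 280 282 284 286 288 290 292 294 296 298 300 302 304 306 308
160 168 133 140 149 178 213 214 238 238 179 228 234 226 202 177 175 177
162  45 125 172 235 231 225 226 193 235 163 206 169 238 237 230 237 185
164  36  93 107 146 206 161 178 181 232 192 209 230 222 121 154 144 104
166  33  59 112 116 117 121 120 125 133 133 125 124 122 120 118 113 105
168  33  27  60  97 125 128 163 156 151 146 129 128 127 125 118  97  36
170 126 138 153 154 152 100  94  91  86 156 164 106  95  59  24  25  22
172 174 174 184 163  91  85  86  85  92 194 169 110  26  21  26  23  23
174 173 170 189  84 100  86  86  85 125 160 146 167  55  31  36  34  35
176 171 170 175 134  88  85  87  89 160 154 149 169 153  34  33  33  35
178 172 172 164 150 141 148 152  89 150 152 175 172 173 100  34  36  32
180 170 170 179 205 193 194 193 146 142 150 164 172 171 169  54  34  31
182 172 171 169 173 108 115 145 144 133 151 134 146 153
[... 1697 characters left out ...]
 127 116 125 102 101 110 126 120 134 123 118  56  34
186 115 132 121 137  97  97 104 109 111 113 106 120 118 132  97  79  29
188 105 112 134 102 158 111  97 100 103 104  99 144 127 145  96  76  30
190  62  93 146 121 144 153 131 129 134 138 192 128 129 145 146  70  29
192 102  79 149 141 126 128 126 118 114 113 110 119 100  96  97  78  28
194 196  76  90  97  98 123 119 114 111 108 102  90  86  96  99  95  86
196 198 169  75 100  97  97  96 120  96  97  98  98  90  94  89  77 119
198 158 161  86  85  88  87  98  88  87  96  99  96  98  97  94  98  86
200  97  96  97  96  97  97  96  98  96  97  96  98  98  96  96  96  82
202  95  98  97  97  98  96  98  97  97  97  96  97  98  97  96  97  96
```

carry_out([
  [[-0.1,0,0.06,0,0,0],[-0.1,0,0.08,0,0,0],[0,0,0,0,0,0],[0,0,0,0,0,0],[0,0,0,0,0,0]],
])

```text
clock: 27.1
position: [0.513, -0.2233, 0.1019]
ee_rot: [0.659, 0.752, -0.0, -0.0]
ft_force: [-0.8, 0.2, 0.6]
grip_width: 0.007
grasp_force: 0.3
```

```bash
python3 - <<'E'
from h import *
print(get_obs()["ft_force"]);todo(dk(.053,-.014,.099),D[2]+np.pi/2)
s=camera("side")[:,:,::-1];cv2.imwrite("pics/s11.png",s);cv2.imwrite("pics/w11.png",camera("wrist")[:,:,::-1])
S=camera_params("side")
for q in ([-47.5,[3.5,-31.5],47.5],[-45,[3.5,-31.5],58]): print(q,proj(toW(np.array([[q[0],y,q[2]] for y in q[1]])/1e3,D),S).round(1).tolist())
g=cv2.imread("pics/s11.png",0);print("    ",*range(276,304))
for r in list(range(144,172,3))+list(range(172,200)):print(r,*[f"{v:3d}" for v in g[r,276:304]])
E
```

```text
[-0.83061748  0.18899064  0.56153694]
pos [ 0.513  -0.2233  0.1019] tooly 0.1316 shift in now-frame [-0.107  0.008  0.072] in target-frame [-0.107  0.008  0.072] turn [-0.002  0.001 -0.003]
[-47.5, [3.5, -31.5], 47.5] [[284.3, 193.8], [298.6, 192.6]]
[-45, [3.5, -31.5], 58] [[284.1, 189.4], [298.4, 188.2]]
     276 277 278 279 280 281 282 283 284 285 286 287 288 289 290 291 292 293 294 295 296 297 298 299 300 301 302 303
144  34  36  34  37  39  42  38  41  43  41  40  39  40  39  39  25  27  29  30  29  26  32  26  32  37  35  32  35
147  31  27  30  37  39  44  75 120  97  50 122 118  37  39  30  28  28  31  29  29  31  30  30  33  34  33  33  34
150  27  27  30  33  39  41  77 121  98  52 122 116  38  42  27  31  28  30  28  28  28  28  28  34  39  35  35  33
153  27  28  31  39  39  45  75 120 100  49 121 117  41  42  29  28  28  28  28  29  27  30  25  37  36  34  34  34
156  61 118 135 107  39  43  77 123  97  51 124 120  58  89 169  29  25  30  29  32  31  28  28  30  34  30  34  32
159 177 135 131 121 146 137 103 114  96  62 111 134 174 185 224 225 225 215 171 209 222 219 173
[... 3032 characters left out ...]
  95
194 196 166  76  73  78 101  98  96  98 134 123 117 119 113 112 105 110 107 109 105 102  96  90  87  89  89  97  98
195 200 205 100  73  73  94  98  97  97  99  97  91  96  95 101  92 102  98 103 102  99  99  97  97  96  97  97  97
196 198 195 169  75  74  79  99  98  98  97  98  98  98  97  99  95  88  97  98  91  97  91  97  97  90  92  96  88
197 190 199 204  99  76  77  97  98  91  98  91  92  96  96  92  95  79  98  97  88  96  88  97  97  88  89  96  83
198 158 166 161 108  88  79  86  97  88  97  87  88  96  96  89  95  87  95  96  97  96  97  95  97  98  97  96  97
199 116  96  96  88  96  88  88  95  96  98  97  95  96  96  98  97  98  96  95  95  96  98  97  96  97  96  96  96
```

The numeric patch shows the arms ending at (285,193) and (299,192), exactly where the bar in the crook should project. It is hooked, so I keep pressing the lever down.

carry_out([
  [[-0.1,0,0.1,0,0,0],[-0.08,0,0.12,0,0,0],[-0.07,0,0.13,0,0,0],[-0.07,0,0.14,0,0,0],[0,0,0,0,0,0]],
])

```text
clock: 27.62
position: [0.5139, -0.2364, 0.0806]
ee_rot: [0.659, 0.752, -0.0, -0.001]
ft_force: [-0.7, 0.6, -0.5]
grip_width: -0.002
grasp_force: 0.0
```

carry_out([
  [[-0.05,0,0.14,0,0,0],[-0.04,0,0.14,0,0,0],[-0.02,0,0.1,0,0,0],[0,0,0.06,0,0,0],[0,0,0,0,0,0]],
])

```text
clock: 28.03
position: [0.5154, -0.2403, 0.0659]
ee_rot: [0.659, 0.752, -0.001, -0.0]
ft_force: [-6.8, 2.2, 15.2]
grip_width: 0.002
grasp_force: 7.3
```

```bash
python3 - <<'E'
from h import *
print(get_obs()["ft_force"]);todo(dk(.066,-.014,.064),D[2]+np.pi/2)
E
```

```text
[-6.79335119  2.22781867 15.15134292]
pos [ 0.5154 -0.2403  0.0659] tooly 0.1317 shift in now-frame [-0.003  0.007  0.047] in target-frame [-0.003  0.007  0.047] turn [-0.008  0.007 -0.001]
```

carry_out([
  [[0,0,-0.2,0,0,0],[0,0,-0.6,0,0,0],[0,0,-0.8,0,0,0],[0,0,-0.8,0,0,0],[0,0,-0.8,0,0,0],[0,0,-0.8,0,0,0],[-0.8,0,-0.2,0,0,0],[-0.8,0,0,0,0,0],[-0.6,0,0,0,0,0],[0,0,0,0,0,0],[0,0,0,0,0,0],[0,0,0,0,0,0]],
])

```text
clock: 29.03
position: [0.5272, -0.3265, 0.2325]
ee_rot: [0.659, 0.752, 0.0, -0.0]
ft_force: [0.1, -0.1, -0.2]
grip_width: 0.007
grasp_force: 0.0
```

```bash
python3 - <<'E'
from h import *
S,W,T=(camera_params(n) for n in("side","wrist","top"))
s=camera("side")[:,:,::-1];w=camera("wrist")[:,:,::-1]
cv2.imwrite("pics/s12.png",s);cv2.imwrite("pics/w12.png",w)
q=np.array([[86,-14,64],[22,-14,64],[86,-4,64],[86,-24,64],[-47.5,-14,47.5],[-47.5,3.5,47.5],[-47.5,-31.5,47.5],[0,3.5,54],[86,-14,50],[-18,-14,112]])/1e3
print("side",proj(toW(q,D),S).round(0).tolist());print("wrist",proj(toW(q,D),W).round(0).tolist())
g=cv2.cvtColor(s,6);print("    ",*range(270,306,2))
for r in range(140,198,2):print(r,*[f"{v:3d}" for v in g[r,270:306:2]])
E
```

```text
side [[281.0, 167.0], [286.0, 176.0], [277.0, 167.0], [285.0, 167.0], [291.0, 193.0], [284.0, 194.0], [299.0, 193.0], [281.0, 184.0], [281.0, 172.0], [289.0, 164.0]]
wrist [[280.0, 122.0], [280.0, 46.0], [291.0, 122.0], [269.0, 122.0], [280.0, -41.0], [301.0, -41.0], [260.0, -41.0], [300.0, 20.0], [280.0, 122.0], [280.0, -32.0]]
     270 272 274 276 278 280 282 284 286 288 290 292 294 296 298 300 302 304
140  27  32  30  28  29  32  30  31  29  30  31  28  32  32  30  32  33  32
142  30  30  31  32  28  30  28  29  30  30  29  30  31  30  27  38  32  35
144  31  27  28  29  31  30  30  29  29  30  30  30  33  31  29  38  37  35
146  28  27  26  28  29  29  31  30  29  28  31  27  29  29  31  31  33  34
148  27  31  29  27  31  26  30  29  30  25  29  29  29  30  29  33  33  38
150  32  30  28  31  30  31  27  30  29  30  29  29  32  28  28  40  33  32
152  30  31  29  30  28  30  29  33  37  99  30  30  28  29  32  38  35  35
154  31  34  48  27  32  97 115 171 168 170  29  26  26  32  28  35  34  36
156  31  35  32  63 137 149 152 161 164 166 169  31  29  29  29  32  34  34
158  32 
[... 811 characters left out ...]
 168 168  99  36
180 168 165 166 167 128 172 113 108 123 123 100  84 147 167 167 166 165  52
182 149 168 168 167 164 193 136 104 123 163 131 147 123 126 149 170 167 143
184 166 166 166 170 170 152 149 144 130 136 102 102 111 128 114 127 125 118
186 135 132 115 116 132 120 198 104 110 104 111 112 111 127  83 104 133  97
188 125 115 111 106 111 136 125 143 147 146 117 105 105  97 162  97 127  96
190 144  80  75  63  93 146 122 139 145 131 129 134 134 140 137  91  97  99
192 146 121  92 100  79 149 143 125 112 124 128 118 112 110 119 108  97  97
194 146 146 189 196  78  91  97  98 117 110 107 108 104  99  87  88  97  98
196 146 144 148 199 169  76 100  98  97  98  97  90  96  96  98  91  97  89
```

The bright lever strip now lies flat, with its end at (281,166) against (281,167) predicted, and stays there after release. One last check of the bar and the bystanders before handing in.

```bash
python3 - <<'E'
from h import *
a=cv2.imread("pics/side0.png",0).astype(int);b=cv2.imread("pics/s12.png",0).astype(int)
for n,(x0,y0,x1,y1) in dict(meter=(255,285,360,340),can=(195,110,232,212),driver=(178,205,214,258),brick=(333,212,376,252)).items():
    d=abs(a-b)[y0:y1,x0:x1];print(n,d.mean().round(1),(d>40).mean().round(3))
g=b;print("    ",*range(279,303))
for r in range(182,197):print(r,*[f"{v:3d}" for v in g[r,279:303]])
E
```

```text
meter 1.3 0.0
can 1.2 0.0
driver 1.4 0.0
brick 5.3 0.002
     279 280 281 282 283 284 285 286 287 288 289 290 291 292 293 294 295 296 297 298 299 300 301 302
182 108 192 157 135 118 104 107 122 164 163 130 130 129 147 103 122 125 125 146 148 171 170 167 166
183 142 166 207 137 133 134 126 138 178 177 120 117 118 138 113 115 136  97 116 116 152 151 148 144
184 167 152 196 148 125 143 134 130 133 136 108 102 105 102 111 110 123 127 110 114 116 127 129 124
185 146 144 162 196  99 100 114 113 107 115 114 115 113 110 109 106  99 138 102  95 107 127 139 128
186 126 119 120 198 111 104 107 110  97 104 102 110 110 111 110 111 115 126 124  82 101 103 135 132
187 132 132 116 171 140 134 130 128 117 124 112  96  98  97  95  99 124 101 136  89  91  99 129 152
188 128 135 132 125 142 143 138 146 146 145 143 117 100 105 120 105 107  97 140 162  81  96 100 127
189 147 145 144  99 134 127 130 150 137 138 138 135 115 121 139 121 125 124 128 184  98  96  97  95
190 148 145 143 121 121 139 114 145 122 131 129 128 129 133 135 133 136 139 105 136 126  91  97  97
191 127 147 146 142 103 136  94 122 111 124 126 122 123 126 119 122 121 118 108 126 138  90  96  97
192  95 149 145 143  99 124 115 112 119 123 121 127 119 117 108 112 106 110 112 118 133 108  91  96
193  79 132 128 125  98 104 135 120 129 130 121 131 122 119 121 118 117 115 111 105 105 101  83  97
194  74  90 101  96  98  97 121 116 114 109 113 107 108 108 106 104 103  99  95  87  87  88  89  96
195  73  77  94  98  97  96  93  91  88  89 101  95 100 103 101 102 102  99 100  98  97  97  96  97
196  75  75  78 100  97  97  98  97  98  97  99  96  98  89  98  96  91  95  91  97  97  90  93  96
```

```bash
python3 -c "
from workcell import *
print(hand_in())"
```

```text
the job is handed in; nothing more can be done
None
```

I've handed the job in at about 29 s. By my last camera check the module is home on the fin, the loop bar is in the keeper, the lever is shut flat and has stayed down after release, and none of the bystanders shows any sign of having moved; the verdict itself wasn't shown to me.

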